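# Put the emptied swarf tray back under the bench lathe, with the stop button down meanwhile

### The arm

A 6-joint arm with a two-finger parallel gripper is mounted at the origin on the work surface; the furniture and walls round the work are solid. World frame = base frame: x ahead of the robot, y to its left, z up, the work surface at z = 0. Lengths are in mm, angles in rad, forces in N, time in s.
With the tool pointing down it reaches from about 275 to 975 mm from the base axis. Payload 8.4 kg.
Tool frame: the origin (TCP) lies on the centre line of the jaws, within the pads' length; the fingertips stand 8 mm ahead of it and the grasp point (between the pads) lies 11 mm behind it; z points along the fingers, y is the line along which they close (so a half turn about z gives the same grasp; the last joint's range is limited). The gripper opens to 92 mm and grips with 3 to 60 N. Pads are 20 mm wide; open, the fingers measure 128 mm over their backs; the gripper's body (75 mm by 189 mm) begins 69 mm behind the grasp point.
Start: joints at [-1.316, 0.353, 1.633, -0, 1.155, -0.002], TCP at [158.74, -604.508, 222.583] pointing down, gripper open.
Joint ranges: [-2.63, 2.63], [-0.92, 2.1], [0.06, 2.66], [-1.3, 4.44], [0, 2.69], [-3.02, 3.02]. Speed limits (rad/s): [2.22, 2.22, 2.79, 3.14, 3.14, 3.14].

### API

Orientations are given as a unit quaternion [x, y, z, w].
In Python, from cell import * gives the robot as it stands.
- The arm moves only by the tool drive_tool, never from a script. Its argument "series" is a list of rows, each a list of 3 entries, a list of its own where there are three numbers: the shift along the tool's x, y, z in mm, then the turn about the tool's z in rad, then the finger opening in mm, from 0 to 91.9. A call has 1 to 12 rows; each row is the pose to reach, as a shift and turn from the pose commanded when the call began, along the tool's axes at that moment; what a row does not reach only later rows make up. A row lasts 1/10 s, in which the tool goes at most 50 mm and 8.59 degrees, less where a joint would pass 70% of its speed; a pose out of reach is approached as far as the arm can. A call with a gripper value outside its range is refused whole. The fingers move at their own pace and stop on an object; "force" is the grip in N (left out, the last holds). Time passes only in rows, so rows that repeat a pose let the fingers close. It gives the time, the measured TCP pose, the force, the opening and the grip force at its end, in the units of the state.
- observe(): the state, without advancing time (a new reading comes with each control period).
- grab_frame(name): name is "scene" or "top" or "wrist"; returns a dict with "color" (480x640x3 uint8, red, green, blue), "intrinsics" (3x3 intrinsics, pixels), "T" (4x4, takes a point from camera to world coordinates). Camera axes: x right, y up, looking along -z (the intrinsics and any distortion apply to the point x, -y, -z); pixel columns grow to the right and rows downward; lengths in mm; the calibration is good to about 2 mm. A picture is of the moment at which its call begins. There is no depth.
- sign_off(): hands the job in; it is judged then, once.
The state is a dict: "clock": time; "joint_pos": joint angles; "joint_vel": joint speeds; "effort": joint torques, N m; "ee_pos": TCP position; "ee_rot": TCP orientation; "ft_force": force on the tool from outside, world axes, zero at the start; "ft_torque": the same for the moment, N m; "width": finger opening in mm; "gripper_force": force on a finger pad.
Only numpy, scipy, OpenCV 4.12 (cv2) and the standard library are available. Lean on these libraries where they do the work, as an engineer would, in place of code of your own. Each camera call takes 0.05 s, during which the arm holds its last target. There are 200 camera calls.

### The job

Make the little lathe safe first by pushing its red mushroom stop button down until it stays down by itself. Then slide the emptied swarf tray straight into the bay under the lathe bed until it is fully home against the back, and last turn the red button clockwise so that it springs up again. Leave the other things on the bench where they are.

Things in the scene. Friction and masses are not known exactly. Their poses are not given: they have to be found in the camera images.
- lathe: Fixed grey-green bench lathe, 130 deep (its x), 255 wide (y), bed about 75 high, headstock 150 high. Origin: centre of its underside, on the bench. x points from its front face (lathe x = -65, where the tray goes in) to its back, y along the bed to the headstock, the tall box (y = 30 to 120, front at x = -56, a speed knob on it reaches to x = -69) that carries the red button.
- bay_mouth (a point): Middle of the bay's mouth at bench height, in the lathe's front face; axes as the lathe's. The bay is a tunnel under the bed along the lathe's x at lathe y = 0, 95 wide, 36 high, 105 deep, without a floor: the tray slides on the bench. The mouth's side corners are rounded, radius 12.
- bay_back (a point): Middle of the bay's back stop at bench height, 105 behind bay_mouth; axes as the lathe's.
- overhang (a point): Centre of the steel handwheel's front face, 23 in front of the lathe's front face, 92 high, 46 to one side; wheel radius 20. Behind it a dark apron stands 8 out from the front face, heights 51 to 87. A gripper pointing straight down strikes these about 50 mm before the tray is home: for the rest lean it about 40 degrees, fingertips forward under them, gripper body back towards the robot.
- tray: Loose open sheet-metal tray, 105 long (x) by 91 wide (y) by 24 high (front wall 28), 0.2 to 0.42 kg; 2 mm play each side in the bay. Origin: centre of its underside. x points from its black pull to its far end, which goes in first. Fully home: far end on the back stop, front flush with the front face of the lathe, origin at lathe x = -12.5, y = 0. Starts up to 0.35 rad askew.
- tray_pull (a point): Grip point of the tray's black pull, an upright fin in the middle of the tray's front: 14 thick (tray y), standing 30 out from the front wall, heights 8 to 37. The point is on its mid plane, 18 out from the front wall, 26 above the bench. Axes as the tray's. Grasp it across its thickness, or push on its end: the bay's walls keep the tray straight.
- stop_top (a point): Middle of the top of the red mushroom cap, 192 above the bench when up, axis vertical. Cap 41 in diameter, 15 thick, straight rim. Under it a black bezel, 30 in diameter and 16 high, on the headstock's top (height 150); gap between bezel and cap 11 when up, about 5 when latched. Grip the cap by its rim from above.
- stop (a joint): How far the mushroom is pressed, m: 0 up, about 0.006 latched, 0.010 fully down (hard stop). Spring 4 N at the top, 8 N at the bottom. Pressed 9 to 10 mm (about 10 N) it latches, and stays at about 0.006 when let go.
- stop_turn (a joint): Turn of the mushroom cap, rad, clockwise from above positive: 0 at rest, 0.80 at its end stop; a light spring turns it back. When latched, turning past about 0.5 frees it and it springs up when the fingers let go.
- nut_jar: Bystander: glass jar, red lid, 51 wide, 72 high; origin under its centre.
- polish_tin: Bystander: flat round tin, 61 wide, 23 high; origin under its centre.
- spool: Bystander: spool of solder, 56 wide, 30 high; origin under its centre.
- dowel: Bystander: beech dowel standing on end, 12 wide, 42 high; origin under its centre.
- tape: Bystander: yellow roll of masking tape, 84 wide, 24 high; origin under its centre.
- pin_vice: Bystander: brass pin vice, 116 long (its y), 12 thick, lying flat; origin under its centre.

How it is judged (in metres and radians):
On the way, in this order (a step that is already met when the one before it is completed fails the run):
1. the stop button is latched down with nothing touching it (value of joint stop above 0.004 m and contact force between each of the arm, the fingers and stop below 0.2 N), for 0.2 s.
2. the tray is fully home in the bay while the stop button is still down (value of joint stop above 0.004 m and x of tray in the frame of lathe above -0.0165 m and z of tray in the frame of lathe below 0.004 m and angle between the x axis of tray and the x axis of lathe, either way round below 0.06 rad), for 0.2 s.
At the end, for the whole second after the job is handed in: The tray rests fully home in the bay (within 4 mm of the back stop, flat on the bench, square to within 0.06 rad) and the stop button is up again (less than 1.5 mm down) (x of tray in the frame of lathe between -0.0165 and -0.01 m and y of tray in the frame of lathe between -0.004 and 0.004 m and z of tray in the frame of lathe below 0.004 m and angle between the x axis of tray and the x axis of lathe, either way round below 0.06 rad and linear speed of tray below 0.01 m/s and value of joint stop below 0.0015 m); the robot touches nothing.
It fails at once if another thing on the bench is shifted by more than 30 mm or knocked over (distance of any of nut_jar, polish_tin, spool, dowel, tape, pin_vice from where it was at the start of the episode above 0.03 m or angle between any of nut_jar, dowel's own z axis and vertical above 0.6 rad).
It also fails if it takes over 72 s, if anything falls off the work surface, if the arm or the gripper's body presses on something with over 40 N, if the wrist force passes 120 N, or if a joint passes its speed limit or range.

## Working session

There is one attempt and no reset: what is moved stays moved. The work goes in short steps, Python scripts to look and compute and a tool call to move; the robot and the scene stay as the last step left them, time stands still between calls to the robot, and variables do not carry over. Pictures are saved under pics/ and viewed, at most 10 in all, crops included, and the job is handed in when it is done.

Besides the shell and the picture viewer there is one more tool, called by a JSON object that holds its "method" and its "body". drive_tool: Moves the arm, as the interface text tells. Its arguments: {"type":"object","properties":{"series":{"type":"array"},"force":{"type":"number"}},"required":["series"]}

```bash
mkdir -p pics; ls
python3 - <<'E'
from cell import *
import cv2,numpy as np
for n in("scene","top"):
    f=grab_frame(n);cv2.imwrite(f"pics/{n}0.png",f["color"][:,:,::-1]);np.savez(f"pics/{n}0.npz",K=f["intrinsics"],T=f["T"]);print(n,f["intrinsics"],f["T"],[k for k in f])
print(observe())
E
```

```text
pics
scene [[523.18767065   0.         322.61613197]
 [  0.         523.18767065 237.34973131]
 [  0.           0.           1.        ]] [[ 8.91926291e-01  2.50644601e-01 -3.76357244e-01  2.19074091e+02]
 [-4.51576002e-01  4.50700838e-01 -7.70031083e-01 -7.20363007e+02]
 [-2.33796086e-02  8.56764868e-01  5.15177013e-01  5.88872193e+02]
 [ 0.00000000e+00  0.00000000e+00  0.00000000e+00  1.00000000e+00]] ['color', 'intrinsics', 'T']
top [[518.79416913   0.         315.84518515]
 [  0.         518.79416913 234.45456522]
 [  0.           0.           1.        ]] [[ 1.29153166e-02  9.84860709e-01 -1.72865779e-01  4.00770672e+02]
 [-9.99899136e-01  1.37421976e-02  3.58738722e-03 -2.94493467e+01]
 [ 5.90863240e-03  1.72802011e-01  9.84938858e-01  1.01448808e+03]
 [ 0.00000000e+00  0.00000000e+00  0.00000000e+00  1.00000000e+00]] ['color', 'intrinsics', 'T']
{'clock': 0.1, 'joint_pos': array([-1.31640588e+00,  3.53571040e-01,  1.63406075e+00, -5.46476388e-06,
        1.15519081e+00, -2.38145953e-03]), 'joint_vel': array([-1.51195664e-05,  5.32258272e-04, -2.53969201e-04,  1.90183135e-04,
        1.42683969e-03,  5.61185340e-04]), 'effort': array([-3.02369926e-04, -5.94904268e+01, -3.34932017e+01,  6.98801223e-02,
        1.84635777e-02, -2.70047860e-05]), 'ee_pos': array([ 158.6247781 , -604.08567801,  221.94323735]), 'ee_rot': array([ 9.91769509e-01,  1.28034617e-01, -7.97636724e-05, -6.09782697e-04]), 'ft_force': array([ 0.35554706, -0.0816192 , -0.70597216]), 'ft_torque': array([ 0.04499583, -0.01375367,  0.00310689]), 'gripper_force': 0.0, 'width': 92.07827931575116}
```

View pics/scene0.png

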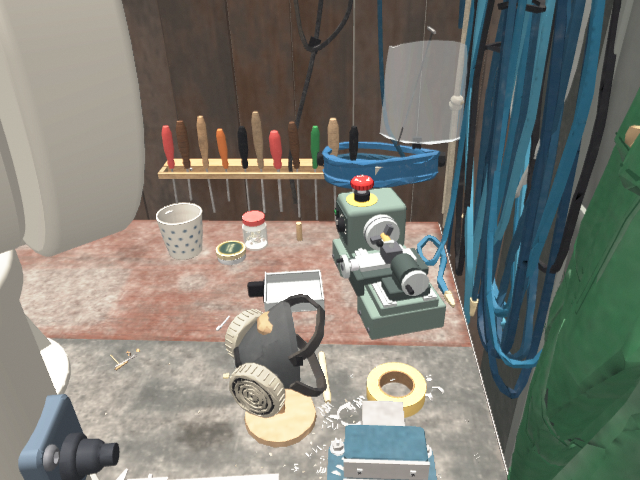

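View pics/top0.png

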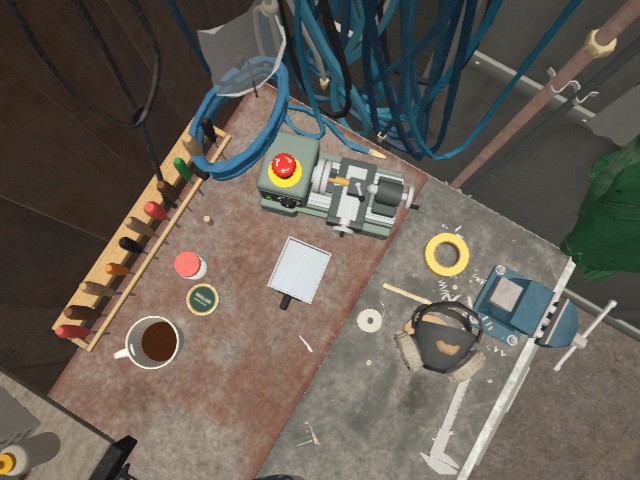

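The scene view shows the lathe (red button at 362,183), tray (293,290), pull (255,289). In the top view, the button is at (285,165), the tray at (300,270), the pull at (286,302), the tin at (202,299) and the jar at (189,265). Next I'll enlarge the top view.

```bash
python3 - <<'E'
import cv2
i=cv2.imread("pics/top0.png")[120:320,230:430]
i=cv2.resize(i,None,fx=3,fy=3,interpolation=cv2.INTER_CUBIC);cv2.imwrite("pics/crop1.png",i)
E
cat > h.py <<'E'
import numpy as np
def ray(n,u,v):
    d=np.load(f"pics/{n}.npz");K,T=d["K"],d["T"]
    c=np.array([(u-K[0,2])/K[0,0],-(v-K[1,2])/K[1,1],-1]);return T[:3,3],T[:3,:3]@c
def pt(n,u,v,z):
    o,r=ray(n,u,v);return o+r*(z-o[2])/r[2]
def px(n,p):
    d=np.load(f"pics/{n}.npz");K,T=d["K"],d["T"]
    c=T[:3,:3].T@(np.array(p)-T[:3,3]);return K[0,2]+K[0,0]*c[0]/-c[2],K[1,2]+K[1,1]*c[1]/c[2]
E
```

```text
(no output)
```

View pics/crop1.png

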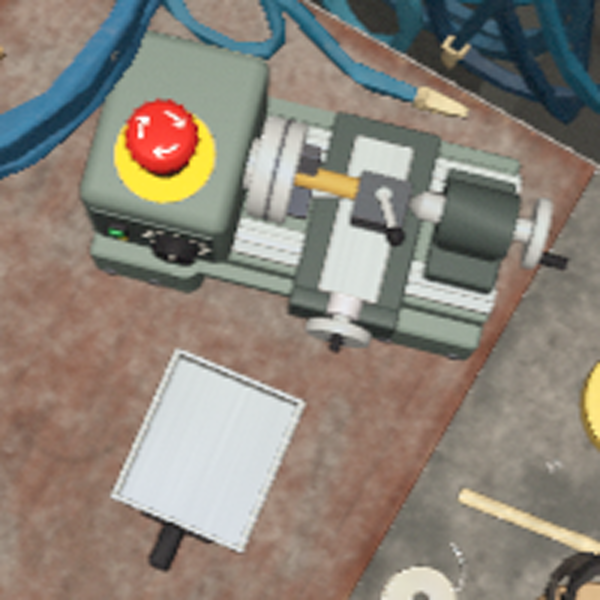

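The crop shows the cap centre at (162,134), the tray rim corners at (180,352), (303,403), (243,551), (113,497), the pull's end at (160,568), and the lathe's front bottom edge from (97,265) to (470,357).

Run:
```python
from h import *
def c(x,y,z):return pt("top0",230+(x+.5)/3-.5,120+(y+.5)/3-.5,z)
print("cap",c(162,134,192))
# cap vs scene
o,r=ray("scene0",362.5,182.5);print("cap scene",o+r*(192-o[2])/r[2])
for p in[(180,352,24),(303,403,24),(243,551,28),(113,497,28),(175,528,37),(158,565,37),(95,265,0),(470,357,0),(480,335,50),(95,240,40)]:print(p,c(*p).round(1))
C=[c(*p)[:2] for p in[(180,352,24),(303,403,24),(243,551,28),(113,497,28)]]
print("tray sides",[np.linalg.norm(C[i]-C[(i+1)%4]) for i in range(4)],"ctr",np.mean(C,0))
ax=(C[0]+C[1]-C[2]-C[3]);print("yaw",np.arctan2(ax[1],ax[0]))
a=c(95,265,0)-c(470,357,0);print("lathe len",np.linalg.norm(a),"yaw",np.arctan2(-a[0],a[1]))
for n,u,v,z in[("jar",187,262,72),("tin",202,298,23),("dowel",207,218,42),("spool",369,320,30),("tape",446,254,24)]:print(n,pt("top0",u,v,z).round())
```

```text
cap [661.70676386  22.09942477 192.        ]
cap scene [656.35449561   7.02244595 192.        ]
(180, 352, 24) [568.9  17.6  24. ]
(303, 403, 24) [536.8 -62.1  24. ]
(243, 551, 28) [441.9 -25.   28. ]
(113, 497, 28) [474.6  57.7  28. ]
(175, 528, 37) [455.2  17.7  37. ]
(158, 565, 37) [432.1  27.7  37. ]
(95, 265, 0) [631.1  76.7   0. ]
(470, 357, 0) [ 572.3 -173.1    0. ]
(480, 335, 50) [ 578.  -172.5   50. ]
(95, 240, 40) [638.4  73.   40. ]
tray sides [np.float64(85.8822764869229), np.float64(101.93314014944906), np.float64(88.94823258336596), np.float64(102.44589010508896)] ctr [505.54926715  -2.95159505]
yaw -0.3877199759030115
lathe len 256.60110018902355 yaw -0.23111381789291394
jar [512. 202.  72.]
tin [449. 181.  23.]
dowel [600. 175.  42.]
spool [ 412. -135.   30.]
tape [ 540. -285.   24.]
```

```bash
cat >> h.py <<'E'
from scipy.spatial.transform import Rotation as R
def shift(p,s):   # tool-frame shift from measured pose to world p
    return R.from_quat(s["ee_rot"]).as_matrix().T@(np.array(p)-s["ee_pos"])
def tri(u1,v1,u2,v2):
    o,r=ray("top0",u1,v1);q,s=ray("scene0",u2,v2)
    k=np.linalg.lstsq(np.c_[r,-s],q-o,rcond=None)[0];a,b=o+k[0]*r,q+k[1]*s
    return (a+b)/2,np.linalg.norm(a-b)
E
python3 - <<'E'
from h import *
from cell import observe
s=observe()
for z in(360,):print(shift([660,20,z],s),shift([158.6,-604,z],s))
print("coil ctr",tri(240,118,381,163)); print("coil R",tri(288,95,438,158));print("cap",tri(283.5,164.3,362,180))
E
```

```text
[ 643.430874   -476.46388056 -137.47216902] [-2.49226570e-03 -2.58964917e-01 -1.38056549e+02]
coil ctr (array([750.89973933,  98.80703232, 174.69938217]), np.float64(5.021181919164719))
coil R (array([797.81512416,   7.97744929, 202.19516864]), np.float64(39.36989861079965))
cap (array([663.50835667,  22.27873614, 188.86682507]), np.float64(1.5637264814575502))
```

{"method": "drive_tool", "body": {"series": [[[0,0,-140],0,91],[[0,0,-140],0,91],[[0,0,-140],0,91],[[0,0,-140],0,0],[[320,-240,-140],0,0],[[320,-240,-140],0,0],[[320,-240,-140],0,0],[[320,-240,-140],0,0],[[320,-240,-140],0,0],[[320,-240,-140],0,0],[[320,-240,-140],0,0],[[320,-240,-140],0,0]]}}

```text
clock: 1.3
ee_pos: [407.8, -289.1, 361.8]
ee_rot: [0.992, 0.128, -0.0, -0.0]
ft_force: [-0.2, -0.0, -0.2]
width: 20.7
gripper_force: 0.0
```

{"method": "drive_tool", "body": {"series": [[[280,-210,0],0,0],[[280,-210,0],0,0],[[280,-210,0],0,0],[[280,-210,0],0,0],[[280,-210,0],0,0],[[280,-210,0],0,0],[[280,-210,0],0,0],[[280,-210,0],0,0],[[280,-210,0],0,0],[[280,-210,0],0,0],[[280,-210,0],0,0]]}}

```text
clock: 2.4
ee_pos: [624.0, -18.1, 362.5]
ee_rot: [0.992, 0.127, -0.0, 0.0]
ft_force: [-0.0, 0.1, -0.3]
width: 0.5
gripper_force: 0.0
```

Run:
```python
from h import *
from cell import *
import cv2
f=grab_frame("wrist");cv2.imwrite("pics/w1.png",f["color"][:,:,::-1]);np.savez("pics/w1.npz",K=f["intrinsics"],T=f["T"])
s=observe();print(s["clock"],s["ee_pos"],s["joint_pos"],s["width"],s["ft_force"],f["T"])
```

```text
2.45 [624.16397066 -18.07527367 362.76725142] [-3.12370103e-02  2.55837520e-01  1.46024044e+00 -2.08835545e-04
  1.42540228e+00  1.28433660e+00] 0.281372707011269 [-0.35682445  0.42527815  0.66946681] [[ 2.51850603e-01  9.36985785e-01  2.42134079e-01  6.91329580e+02]
 [-9.67765690e-01  2.44077486e-01  6.20946777e-02 -2.29111403e+00]
 [-9.17647102e-04 -2.49967636e-01  9.68253757e-01  5.25327445e+02]
 [ 0.00000000e+00  0.00000000e+00  0.00000000e+00  1.00000000e+00]]
```

View pics/w1.png

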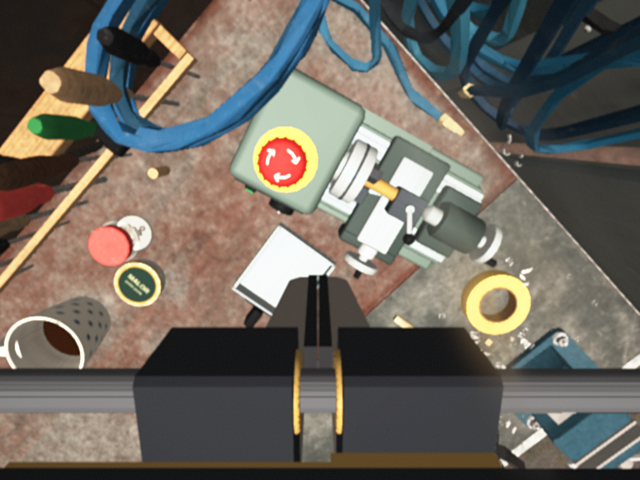

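The wrist view shows the cap centre at (283,161) and the closed fingers at the image bottom. The body's long side lies along the closing axis.

Run:
```python
from h import *
from cell import observe
s=observe();c=pt("w1",283,161,192);print(c,shift([c[0],c[1],215],s))
# triangulate with top
o,r=ray("top0",283.5,164.3);q,t=ray("w1",283,161)
k=np.linalg.lstsq(np.c_[r,-t],q-o,rcond=None)[0];print(o+k[0]*r,q+k[1]*t)
```

```text
[663.69131317  19.54366278 192.        ] [ 47.7377403  -26.4537796  147.76353229]
[663.29305161  22.67978502 187.16812842] [663.2755431   19.87212935 186.9856633 ]
```

{"method": "drive_tool", "body": {"series": [[[47.5,-28,100],0,0],[[47.5,-28,130],0,0],[[47.5,-28,150],0,0],[[47.5,-28,159],0,0],[[47.5,-28,159],0,0]]}}

```text
clock: 2.95
ee_pos: [661.9, 21.7, 200.6]
ee_rot: [0.992, 0.128, -0.002, -0.0]
ft_force: [-2.6, 0.3, 3.8]
width: 0.3
gripper_force: 1.6
```

{"method": "drive_tool", "body": {"series": [[[0,0,3],0,0],[[0,0,6],0,0],[[0,0,9],0,0],[[0,0,9],0,0]]}}

```text
clock: 3.35
ee_pos: [664.5, 21.7, 196.3]
ee_rot: [0.992, 0.128, 0.001, 0.0]
ft_force: [0.4, -2.6, 5.1]
width: 0.6
gripper_force: 2.5
```

{"method": "drive_tool", "body": {"series": [[[0,0,2],0,0],[[0,0,4],0,0],[[0,0,4],0,0]]}}

```text
clock: 3.65
ee_pos: [664.4, 21.7, 192.1]
ee_rot: [0.992, 0.128, 0.001, 0.0]
ft_force: [-0.6, -2.6, 6.9]
width: 0.6
gripper_force: 3.2
```

{"method": "drive_tool", "body": {"series": [[[0,0,2],0,0],[[0,0,3],0,0],[[0,0,4],0,0],[[0,0,4],0,0]]}}

```text
clock: 4.05
ee_pos: [664.9, 21.7, 190.7]
ee_rot: [0.992, 0.128, 0.002, 0.001]
ft_force: [-4.8, -1.9, 21.7]
width: -0.0
gripper_force: 10.8
```

{"method": "drive_tool", "body": {"series": [[[0,0,-40],0,0],[[0,0,-80],0,0],[[0,0,-80],0,91],[[0,0,-80],0,91]]}}

```text
clock: 4.45
ee_pos: [664.1, 22.3, 268.1]
ee_rot: [0.992, 0.128, 0.001, 0.0]
ft_force: [-0.2, 0.1, -0.1]
width: 13.8
gripper_force: 0.0
```

Run:
```python
from h import *
from cell import *
import cv2
f=grab_frame("scene");i=f["color"][150:330,240:460,::-1]
cv2.imwrite("pics/s1.png",np.hstack([cv2.resize(x[:110,70:190],None,fx=3,fy=3) for x in(i,cv2.imread("pics/scene0.png")[150:330,240:460])]))
s=observe();print(s["ee_pos"],shift([441,23,270],s))
```

```text
[663.35166993  22.24693369 266.59364622] [-214.86938715  -57.1979414    -3.46084418]
```

View pics/s1.png

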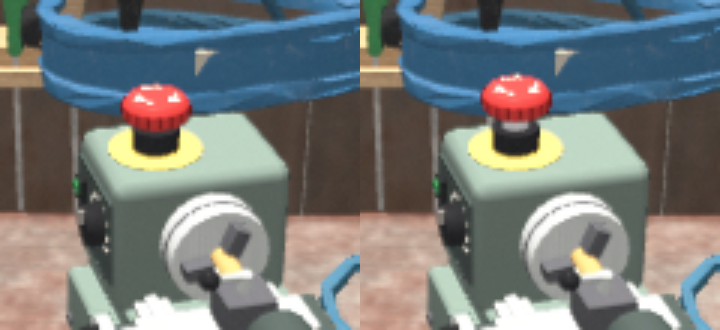

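The left half (now) shows the cap lower, at row 103 against 95 before, with the white shaft hidden, so the button is latched. Now I'll go over the tray pull.

{"method": "drive_tool", "body": {"series": [[[-215,-57,0],0.64,91],[[-215,-57,0],0.64,91],[[-215,-57,0],0.64,91],[[-215,-57,0],0.64,91],[[-215,-57,0],0.64,91],[[-215,-57,0],0.64,91],[[-215,-57,0],0.64,50],[[-215,-57,0],0.64,50]]}}

```text
clock: 5.3
ee_pos: [442.3, 22.8, 266.3]
ee_rot: [0.982, -0.19, -0.0, -0.0]
ft_force: [0.2, 0.5, 0.5]
width: 54.1
gripper_force: 0.0
```

Run:
```python
from h import *
from cell import *
import cv2
f=grab_frame("wrist");cv2.imwrite("pics/w2.png",f["color"][:,:,::-1]);np.savez("pics/w2.npz",K=f["intrinsics"],T=f["T"])
s=observe();print(s["clock"],s["ee_pos"],s["joint_pos"],s["width"],R.from_quat(s["ee_rot"]).as_matrix()[:,0])
```

```text
5.35 [442.34444319  22.8002229  266.27037819] [ 4.81327907e-02  1.64589653e-02  1.94968022e+00 -2.84773842e-05
  1.17563255e+00  2.00139663e+00] 50.86839233248812 [ 9.27750636e-01 -3.73200663e-01 -1.51771237e-04]
```

View pics/w2.png

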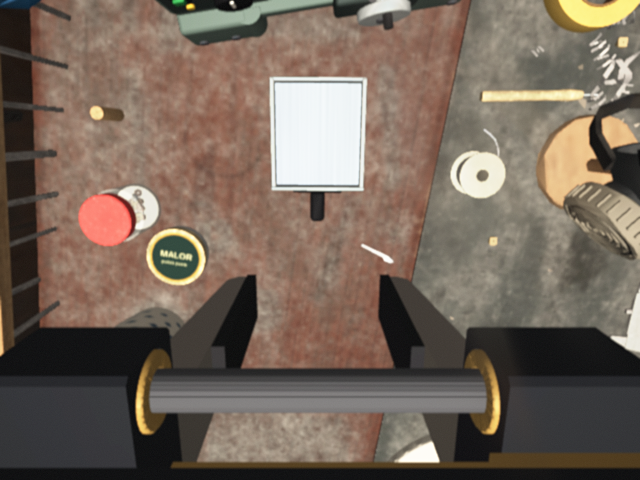

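The tray in the wrist view has its rim corners at (271,78), (366,78), (364,190), (272,189). The pull runs from (317,193) to (317,220), and the lathe's front left bottom corner is at (195,43).

Run:
```python
from h import *
from cell import observe
s=observe()
P=lambda u,v,z:pt("w2",u,v,z)
C=[P(271,78,24),P(366,78,24),P(364,190,28),P(272,189,28)];C=[c[:2] for c in C]
print([np.linalg.norm(C[i]-C[(i+1)%4]).round(1) for i in range(4)])
ax=C[0]+C[1]-C[2]-C[3];print("yaw",np.arctan2(ax[1],ax[0]),"fw mid",(C[2]+C[3])/2)
a=P(317,194,37);b=P(317,220,37);print("pull",a,b)
u=ax/np.linalg.norm(ax);g=(C[2]+C[3])/2-18*u;print("grip",g,"shift",shift([g[0],g[1],16],s))
print("lathe corner",P(193,44,0))
```

```text
[np.float64(88.5), np.float64(104.0), np.float64(90.7), np.float64(103.0)]
yaw -0.38714397549411217 fw mid [457.26828382  14.56793696]
pull [454.70459184  16.6552851   37.        ] [430.92653911  26.24577742  37.        ]
grip [440.60044377  21.36375245] shift [ -1.043921     1.95886229 250.27073395]
lathe corner [629.89196975  75.52179003   0.        ]
```

{"method": "drive_tool", "body": {"series": [[[-1,2,50],0,50],[[-1,2,100],0,50],[[-1,2,150],0,50],[[-1,2,200],0,50],[[-1,2,225],0,50],[[-1,2,240],0,50],[[-1,2,248],0,50],[[-1,2,248],0,0],[[-1,2,248],0,0],[[-1,2,248],0,0],[[-1,2,248],0,0],[[-1,2,248],0,0]], "force": 25}}

```text
clock: 6.55
ee_pos: [440.3, 21.5, 19.4]
ee_rot: [0.982, -0.19, 0.001, -0.0]
ft_force: [0.3, 1.1, 4.3]
width: 14.0
gripper_force: 25.0
```

Run:
```python
from h import *
from cell import *
s=observe();M=R.from_quat(s["ee_rot"]).as_matrix();print(s["ee_pos"],s["width"],s["gripper_force"],M[:,0])
# pull point = TCP horizontally. lathe frame from mouth
for mouth,yaw in(((601.7,-48.2),-.231),):
    X=np.array([np.cos(yaw),np.sin(yaw)])
    for d in(60+105,62):  # distance from home: just outside, partway
        g=np.array(mouth)-X*(18+d);print(d,g,shift([*g,s["ee_pos"][2]],s))
```

```text
[440.32641412  21.46686684  19.35332857] 14.004583045622951 24.970462918281555 [ 0.92747769 -0.3738744   0.00175219]
165 [423.56085868  -6.30195313] [-5.16762762 32.02319809 -0.04026402]
62 [523.82496555 -29.88391394] [96.64178587 16.40891484  0.15334335]
```

Run:
```python
from h import *
from cell import *
s=observe()
yaw=-.231;X=np.array([np.cos(yaw),np.sin(yaw)]);g=np.array([601.6,-48.4])-X*(18+125);print(g,shift([*g,s["ee_pos"][2]],s))
```

```text
[462.39837591 -15.65999616] [34.3520358  26.18228195  0.0346746 ]
```

{"method": "drive_tool", "body": {"series": [[[5,10,0],-0.05,0],[[10,20,0],-0.1,0],[[14,26,0],-0.155,0],[[24,26,0],-0.155,0],[[34,26,0],-0.155,0],[[34,26,0],-0.155,0],[[34,26,0],-0.155,0]]}}

```text
clock: 7.25
ee_pos: [461.3, -15.6, 19.0]
ee_rot: [0.993, -0.114, 0.0, 0.0]
ft_force: [-2.2, -0.3, 5.9]
width: 13.6
gripper_force: 25.0
```

Run:
```python
from h import *
from cell import *
import cv2
o=[]
for n in("wrist","top"):
    f=grab_frame(n);np.savez(f"pics/{n}3.npz",K=f["intrinsics"],T=f["T"]);i=f["color"][:,:,::-1];cv2.imwrite(f"pics/{n}3.png",i);o.append(i)
a=o[0][0:300,120:520]
b=cv2.resize(o[1][170:310,240:427],(400,300),interpolation=cv2.INTER_CUBIC)
cv2.imwrite("pics/c3.png",np.hstack([a,b]))
s=observe();print(s["ee_pos"],s["width"],R.from_quat(s["ee_rot"]).as_matrix()[:,0],s["ft_force"])
```

```text
[461.29075922 -15.64130199  19.02440839] 14.007890716473058 [ 9.74107876e-01 -2.26083272e-01  4.47305051e-04] [-1.92911028 -1.3402414   5.89075085]
```

View pics/c3.png

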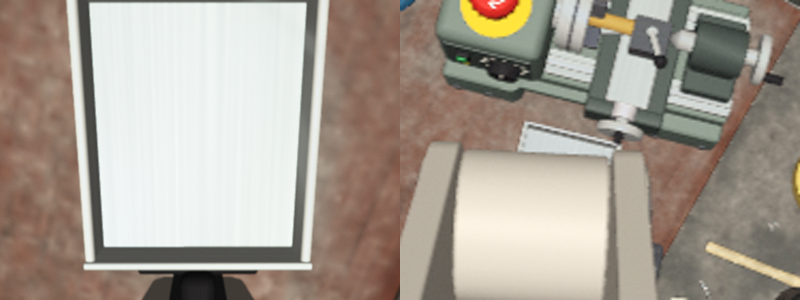

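The tray is square to the tool in the wrist view, with its edges symmetric about column 198. Its far edge is parallel to the lathe front in the top view: far-left corner at crop (523,123), lathe front corners at (446,82) and (716,148).

Run:
```python
from h import *
c=lambda x,y,z:pt("top3",240+(x-400)/2.139,170+y/2.139,z)
A,B,t=c(446,82,0),c(716,148,0),c(523,123,24)
print(A,B,np.linalg.norm(A-B),"t",t)
X=np.array([np.cos(-.231),np.sin(-.231)]);Y=np.array([-X[1],X[0]])
d=(t-(A+B)/2)[:2];print("left far corner in mouth frame",d@X,d@Y,"yaw",np.arctan2(-(A-B)[0],(A-B)[1]))
w=np.array([461.3,-15.6]);m=np.array([601.6,-48.4]);print("TCP",(w-m)@X,(w-m)@Y)
```

```text
[630.38384038  76.30997894   0.        ] [ 571.27289592 -175.86982935    0.        ] 259.01497921713764 t [587.8212222    2.74711842  24.        ]
left far corner in mouth frame -24.687772388969993 48.15381659784741 yaw -0.2302432755540184
TCP -144.08293696089763 -0.19307180529361673
```

{"method": "drive_tool", "body": {"series": [[[6,0,0],0,0],[[12,0,0],0,0],[[18,0,0],0,0],[[23,0,0],0,0],[[28,0,0],0,0],[[33,0,0],0,0],[[38,0,0],0,0],[[38,0,0],0,0]]}}

```text
clock: 8.15
ee_pos: [488.2, -22.2, 17.0]
ee_rot: [0.993, -0.114, -0.01, -0.0]
ft_force: [-24.4, 13.1, 17.8]
width: 14.0
gripper_force: 25.0
```

{"method": "drive_tool", "body": {"series": [[[-12,0,0],0,0],[[-15,0,0],0,0],[[-15,-2.5,0],0,0],[[-15,-2.5,0],0,0],[[-9,-2.5,0],0,0],[[-3,-2.5,0],0,0],[[0,-2.5,0],0,0],[[0,-2.5,0],0,0]]}}

```text
clock: 8.95
ee_pos: [500.1, -21.6, 18.6]
ee_rot: [0.994, -0.114, 0.0, -0.0]
ft_force: [0.9, 3.6, -4.3]
width: 13.8
gripper_force: 25.1
```

{"method": "drive_tool", "body": {"series": [[[5,0,0],0,0],[[10,0,0],0,0],[[15,0,0],0,0],[[20,0,0],0,0],[[24,0,0],0,0],[[24,0,0],0,0]]}}

```text
clock: 9.55
ee_pos: [522.8, -26.8, 18.5]
ee_rot: [0.994, -0.114, -0.0, -0.0]
ft_force: [0.3, 6.0, -4.0]
width: 13.6
gripper_force: 25.1
```

{"method": "drive_tool", "body": {"series": [[[0,0,0],0,40],[[0,0,0],0,40],[[0,0,0],0,40],[[0,0,-30],0,40],[[0,0,-60],0,40],[[-40,0,-60],0,40],[[-95,-9,-60],0,40],[[-95,-9,-60],0,40]], "force": 60}}

```text
clock: 10.35
ee_pos: [425.9, 3.9, 78.1]
ee_rot: [0.994, -0.114, -0.002, 0.0]
ft_force: [-0.6, -0.4, 0.6]
width: 39.7
gripper_force: 0.0
```

{"method": "drive_tool", "body": {"series": [[[0,0,0],-1.57,91.9],[[0,0,0],-1.57,91.9],[[0,0,0],-1.57,91.9],[[0,0,0],-1.57,91.9],[[0,0,0],-1.57,91.9],[[0,0,0],-1.57,91.9],[[0,0,0],-1.57,91.9],[[0,0,0],-1.57,91.9],[[0,0,0],-1.57,91.9],[[0,0,0],-1.57,91.9],[[0,0,0],-1.57,91.9],[[0,0,0],-1.57,91.9]]}}

```text
clock: 11.55
ee_pos: [432.6, 3.0, 78.8]
ee_rot: [0.783, 0.622, 0.0, 0.0]
ft_force: [-0.2, -0.2, -0.4]
width: 91.6
gripper_force: 0.0
```

Run:
```python
from h import *
from cell import *
import cv2
o=[]
for n in("scene","top"):
    f=grab_frame(n);np.savez(f"pics/{n}4.npz",K=f["intrinsics"],T=f["T"]);o.append(f["color"][:,:,::-1])
a=cv2.resize(o[0][160:340,220:460],(400,300));b=cv2.resize(o[1][150:330,220:460],(400,300))
cv2.imwrite("pics/c4.png",np.hstack([a,b]))
s=observe();print(s["ee_pos"],s["width"],R.from_quat(s["ee_rot"]).as_matrix()[:,:2],s["ft_force"],s["joint_pos"])
X=np.array([np.cos(-.231),np.sin(-.231)]);Y=np.array([-X[1],X[0]]);d=s["ee_pos"][:2]-np.array([522.8,-26.8]);print("rel to grip",d@X,d@Y)
```

```text
[432.29413554   3.04443106  78.74623691] 91.80369785651845 [[ 2.29413510e-01  9.73328784e-01]
 [ 9.73329042e-01 -2.29413546e-01]
 [ 1.32863861e-04  7.08674024e-04]] [ 0.22308789 -0.52619907  0.30355282] [ 3.60174536e-03  2.70381858e-01  2.15521113e+00 -5.46684477e-05
  7.15279535e-01  2.35118131e-01]
rel to grip -94.93475601476247 8.330286181782052
```

View pics/c4.png

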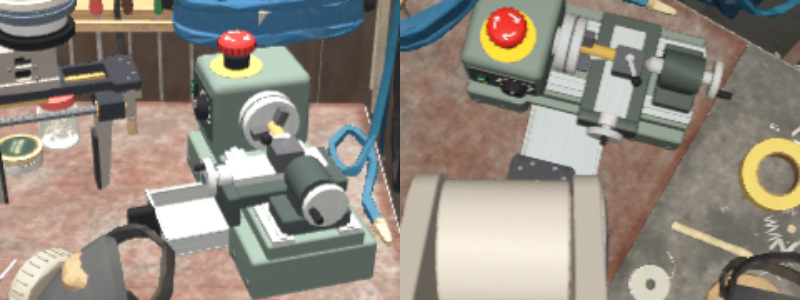

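The tray sits partly in the bay and the button is still down. The open front finger stands behind the pull, so I'll lower and push along the tool's +y.

{"method": "drive_tool", "body": {"series": [[[0,0,25],0,91.9],[[0,0,44],0,91.9],[[0,10,44],0,91.9],[[0,20,44],0,91.9],[[0,28,44],0,91.9],[[0,36,44],0,91.9],[[0,44,44],0,91.9],[[0,52,44],0,91.9],[[0,60,44],0,91.9],[[0,60,44],0,91.9]]}}

```text
clock: 12.65
ee_pos: [491.9, -10.7, 35.0]
ee_rot: [0.783, 0.622, 0.001, 0.001]
ft_force: [0.3, -0.1, -0.4]
width: 92.0
gripper_force: 0.0
```

{"method": "drive_tool", "body": {"series": [[[0,4,0],0,91.9],[[0,8,0],0,91.9],[[0,12,0],0,91.9],[[0,15,0],0,91.9],[[0,15,0],0,91.9]]}}

```text
clock: 13.15
ee_pos: [504.7, -13.8, 34.7]
ee_rot: [0.783, 0.622, -0.0, -0.0]
ft_force: [-2.5, 1.5, 2.5]
width: 92.1
gripper_force: 1.5
```

Run:
```python
from h import *
from cell import *
import cv2
o=[]
for n in("scene","wrist"):
    f=grab_frame(n);o.append(f["color"][:,:,::-1])
a=cv2.resize(o[0][180:320,240:427],(400,300));b=cv2.resize(o[1],(400,300))
cv2.imwrite("pics/c5.png",np.hstack([a,b]))
s=observe();print(s["ee_pos"],s["width"],s["ft_force"])
```

```text
[504.71580974 -13.81296624  34.62637543] 91.5642889743854 [-2.74720846  1.12978646  1.89014358]
```

View pics/c5.png

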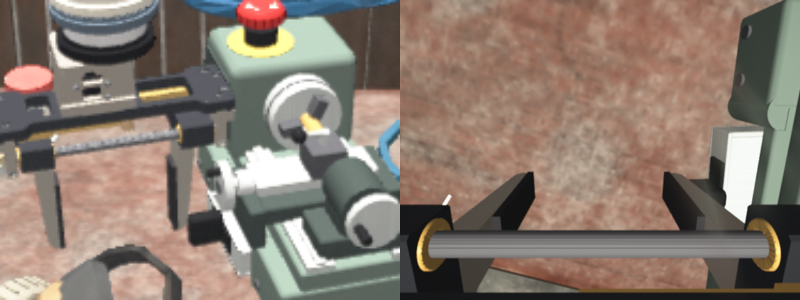

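The pull's end is still about 22 mm short of home. In this orientation the body would come near the headstock, so I'll turn back. One finger will push broadside, with the body to the tailstock side and above the handwheel.

{"method": "drive_tool", "body": {"series": [[[0,-15,0],0,91.9],[[0,-30,0],0,91.9],[[0,-30,-30],0,91.9],[[0,-30,-45],0,60],[[-25,-30,-45],0,60],[[-47,-30,-45],0,60],[[-47,-30,-45],0,60]]}}

```text
clock: 13.95
ee_pos: [465.1, -54.4, 79.9]
ee_rot: [0.784, 0.621, 0.0, 0.001]
ft_force: [-0.1, 0.1, -0.6]
width: 62.1
gripper_force: 0.0
```

{"method": "drive_tool", "body": {"series": [[[0,0,0],1.57,60],[[0,0,0],1.57,60],[[0,0,0],1.57,60],[[0,0,0],1.57,60],[[0,0,0],1.57,60],[[0,0,0],1.57,60],[[0,0,0],1.57,60],[[0,0,0],1.57,60],[[0,0,0],1.57,60],[[0,0,0],1.57,60],[[0,0,0],1.57,60],[[0,0,0],1.57,60]]}}

```text
clock: 15.15
ee_pos: [465.5, -52.4, 79.6]
ee_rot: [0.993, -0.114, 0.0, -0.0]
ft_force: [-0.6, -0.1, -1.0]
width: 60.1
gripper_force: 0.0
```

Run:
```python
from h import *
from cell import *
import cv2
f=grab_frame("wrist");cv2.imwrite("pics/w6.png",f["color"][:,:,::-1]);np.savez("pics/w6.npz",K=f["intrinsics"],T=f["T"])
s=observe();print(s["ee_pos"],s["width"],s["ft_force"],R.from_quat(s["ee_rot"]).as_matrix()[:,0])
X=np.array([np.cos(-.231),np.sin(-.231)]);Y=np.array([-X[1],X[0]]);d=s["ee_pos"][:2]-np.array([601.6,-48.4]);print("mouth frame",d@X,d@Y)
```

```text
[465.39119575 -52.42787168  79.57483972] 59.597130353051256 [-0.79191762  0.26073859  0.4859297 ] [ 9.74499105e-01 -2.24390427e-01  6.55727334e-04]
mouth frame -131.66863099647628 -35.106035340138476
```

View pics/w6.png

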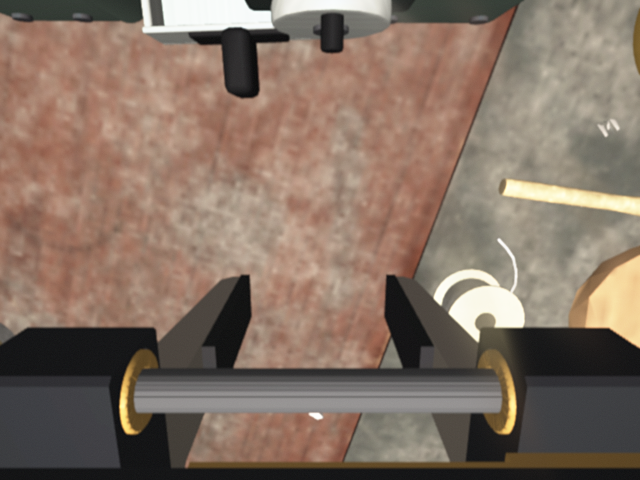

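The wrist view shows the pull end at (241,96), the front wall at row 38 (columns 145–290), and the wheel handle end at (332,50).

Run:
```python
from h import *
X=np.array([np.cos(-.231),np.sin(-.231)]);Y=np.array([-X[1],X[0]]);m=np.array([601.6,-48.4])
for n,u,v,z in[("pull end",241,96,30),("pull top",241,90,37),("pull root",238,32,37),("wall L",145,38,28),("handle",332,50,105),("handle lo",332,50,80),("bed edge",60,20,60)]:
    p=pt("w6",u,v,z);d=p[:2]-m;print(n,p.round(1),(d@X).round(1),(d@Y).round(1))
```

```text
pull end [559.4 -37.3  30. ] -43.6 1.1
pull top [561.1 -39.1  37. ] -41.5 -0.2
pull root [585.7 -44.7  37. ] -16.3 -0.0
wall L [595.7   0.9  28. ] -17.0 46.6
handle [556.7 -80.2 105. ] -36.5 -41.2
handle lo [561. -82.  80.] -31.9 -42.0
bed edge [600.6  21.7  60. ] -17.0 68.0
```

{"method": "drive_tool", "body": {"series": [[[20,0,20],0,60],[[40,0,36],0,60],[[55,0,43],0,60],[[65,0,43],0,60],[[72,0,43],0,60],[[77,0,43],0,60],[[81,0,43],0,60],[[81,0,43],0,60]]}}

```text
clock: 16.0
ee_pos: [543.8, -71.2, 37.0]
ee_rot: [0.994, -0.114, -0.0, 0.0]
ft_force: [-0.2, -0.2, 1.0]
width: 60.0
gripper_force: 0.1
```

{"method": "drive_tool", "body": {"series": [[[2,0,0],0,60],[[4,0,0],0,60],[[6,0,0],0,60],[[8,0,0],0,60]]}}

```text
clock: 16.4
ee_pos: [549.8, -72.5, 36.4]
ee_rot: [0.994, -0.114, -0.002, -0.0]
ft_force: [-11.9, 3.7, 10.3]
width: 60.0
gripper_force: 6.2
```

{"method": "drive_tool", "body": {"series": [[[1,0,0],0,60],[[2,0,0],0,60],[[3,0,0],0,60],[[4,0,0],0,60],[[4,0,0],0,60]]}}

```text
clock: 16.9
ee_pos: [550.0, -72.7, 35.8]
ee_rot: [0.994, -0.113, -0.005, -0.0]
ft_force: [-17.8, 4.7, 14.0]
width: 60.2
gripper_force: 9.5
```

{"method": "drive_tool", "body": {"series": [[[-20,0,0],0,60],[[-50,0,0],0,60],[[-91,0,-43],0,60],[[-91,0,-43],0,60],[[-91,0,-43],0,60],[[-91,0,-43],0,60]]}}

```text
clock: 17.5
ee_pos: [468.7, -53.5, 79.8]
ee_rot: [0.993, -0.114, 0.001, 0.0]
ft_force: [0.2, 0.8, -0.2]
width: 59.8
gripper_force: 0.0
```

Run:
```python
from h import *
from cell import *
import cv2
f=grab_frame("wrist");cv2.imwrite("pics/w7.png",f["color"][:,:,::-1]);np.savez("pics/w7.npz",K=f["intrinsics"],T=f["T"])
s=observe();print(s["clock"],s["ee_pos"])
i=cv2.imread("pics/w6.png");j=cv2.imread("pics/w7.png")
for c in(100,180,241):
  for k,g in(("w6",i),("w7",j)):print(c,k,g[:100:3,c-2:c+3].mean((1,2)).round().astype(int).tolist())
# darkest-pixel blob (pull) extents
for k,g in(("w6",i),("w7",j)):
    m=(g.max(2)<45)&(np.indices(g.shape[:2])[0]<130);m[:,:200]=0;m[:,285:]=0
    y,x=np.nonzero(m);print(k,[(r,int(x[y==r].min()),int(x[y==r].max())) for r in range(0,110,8) if (y==r).any()],y.max())
```

```text
17.55 [468.43140264 -53.55051876  79.40076439]
100 w6 [53, 55, 56, 54, 55, 54, 52, 106, 137, 137, 136, 135, 137, 139, 139, 141, 142, 140, 137, 134, 136, 136, 134, 136, 143, 140, 135, 132, 131, 136, 146, 158, 149, 138]
100 w7 [50, 50, 53, 55, 56, 56, 55, 54, 53, 60, 133, 138, 139, 137, 136, 139, 139, 139, 139, 138, 136, 134, 136, 136, 135, 136, 143, 141, 136, 132, 131, 136, 144, 157]
180 w6 [249, 249, 249, 249, 249, 249, 249, 250, 240, 247, 240, 107, 108, 106, 109, 140, 135, 132, 134, 146, 158, 152, 143, 139, 136, 135, 132, 130, 125, 120, 125, 133, 141, 148]
180 w7 [249, 249, 249, 249, 249, 248, 240, 248, 136, 107, 107, 104, 128, 162, 157, 151, 147, 143, 137, 133, 133, 141, 154, 155, 146, 141, 138, 135, 134, 130, 126, 121, 124, 130]
241 w6 [250, 250, 250, 250, 250, 250, 250, 249, 246, 158, 33, 43, 45, 45, 47, 47, 47, 47, 47, 48, 48, 47, 49, 48, 48, 49, 48, 49, 48, 42, 35, 23, 24, 132]
241 w7 [44, 100, 182, 240, 251, 242, 225, 33, 39, 41, 41, 42, 43, 43, 45, 45, 45, 45, 46, 46, 47, 47, 48, 47, 48, 47, 44, 36, 27, 18, 53, 132, 135, 137]
w6 [(0, 246, 270), (8, 252, 269), (32, 221, 277), (40, 200, 284), (48, 223, 255), (56, 224, 256), (64, 224, 256), (72, 225, 257), (80, 226, 257), (88, 227, 258), (96, 240, 253)] 96
w7 [(0, 240, 282), (8, 245, 271), (16, 250, 269), (24, 219, 268), (32, 200, 269), (40, 221, 254), (48, 222, 254), (56, 223, 255), (64, 224, 256), (72, 224, 256), (80, 226, 257), (88, 237, 253)] 89
```

Run:
```python
from h import *
X=np.array([np.cos(-.231),np.sin(-.231)]);Y=np.array([-X[1],X[0]]);m=np.array([601.6,-48.4])
for n,L in(("w6",[("foot",100,20.5,0),("rim",180,32,28),("wallbase",180,44,3),("pullend",243,96.5,30)]),("w7",[("foot",100,28.5,0),("rim",180,24,28),("wallbase",180,35.5,3),("pullend",243,89.5,30)])):
  for k,u,v,z in L:
    d=pt(n,u,v,z)[:2]-m;print(n,k,(d@X).round(1),(d@Y).round(1))
```

```text
w6 foot -2.5 80.9
w6 rim -14.4 29.5
w6 wallbase -14.8 37.7
w6 pullend -43.9 0.2
w7 foot -2.9 81.4
w7 rim -7.3 29.0
w7 wallbase -6.9 37.2
w7 pullend -37.1 -0.3
```

{"method": "drive_tool", "body": {"series": [[[20,17,10],0,91.9],[[40,17,30],0,91.9],[[55,17,41],0,91.9],[[65,17,41],0,91.9],[[72,17,41],0,91.9],[[77,17,41],0,91.9],[[80,17,41],0,91.9],[[80,17,41],0,91.9]]}}

```text
clock: 18.35
ee_pos: [541.4, -87.9, 39.1]
ee_rot: [0.994, -0.114, 0.0, 0.0]
ft_force: [-0.1, -0.9, -0.6]
width: 92.2
gripper_force: 0.0
```

{"method": "drive_tool", "body": {"series": [[[2,0,0],0,91.9],[[4,0,0],0,91.9],[[5,0,0],0,91.9],[[6,0,0],0,91.9],[[6,0,0],0,91.9]]}}

```text
clock: 18.85
ee_pos: [545.8, -89.1, 38.5]
ee_rot: [0.994, -0.114, -0.001, -0.0]
ft_force: [-4.9, 1.5, 3.9]
width: 92.1
gripper_force: 2.4
```

{"method": "drive_tool", "body": {"series": [[[2,0,0],0,91.9],[[3,0,0],0,91.9],[[4,0,0],0,91.9],[[4,0,0],0,91.9]]}}

```text
clock: 19.25
ee_pos: [546.4, -89.3, 37.9]
ee_rot: [0.994, -0.113, -0.004, -0.0]
ft_force: [-13.6, 4.2, 11.4]
width: 91.4
gripper_force: 7.4
```

{"method": "drive_tool", "body": {"series": [[[3,0,-1],0,91.9],[[6,0,-2],0,91.9],[[6,0,-2],0,91.9]]}}

```text
clock: 19.55
ee_pos: [547.1, -89.2, 38.1]
ee_rot: [0.994, -0.113, -0.01, -0.001]
ft_force: [-22.4, 9.3, 9.9]
width: 92.3
gripper_force: 12.7
```

{"method": "drive_tool", "body": {"series": [[[-20,0,0],0,91.9],[[-50,0,0],0,91.9],[[-75,0,-30],0,91.9],[[-75,-20,-50],0,91.9],[[-75,-40,-80],0,91.9],[[-75,-52,-80],0,91.9],[[-75,-52,-80],0,91.9]]}}

```text
clock: 20.25
ee_pos: [496.5, -23.0, 121.2]
ee_rot: [0.994, -0.113, 0.001, -0.0]
ft_force: [0.9, 0.1, 0.1]
width: 91.9
gripper_force: 0.0
```

Run:
```python
from h import *
from cell import *
import cv2
f=grab_frame("wrist");cv2.imwrite("pics/w8.png",f["color"][:,:,::-1]);np.savez("pics/w8.npz",K=f["intrinsics"],T=f["T"])
s=observe();print(s["clock"],s["ee_pos"])
g=cv2.imread("pics/w8.png")
X=np.array([np.cos(-.231),np.sin(-.231)]);Y=np.array([-X[1],X[0]]);m=np.array([601.6,-48.4])
p=lambda x,y,z:px("w8",[*(m+x*X+y*Y),z])
print("pred face z0 y=+70,-70:",p(0,70,0),p(0,-70,0),"rim if home",p(0,30,28),p(0,-20,28),"pull end",p(-30,0,30))
for yy in(75,60,35,25,15,0,-15,-25,-35):
    u,v=p(-3,yy,28);c=int(u);a=max(0,int(v)-30);print(yy,c,a,g[a:a+70:2,c-1:c+2].mean((1,2)).round().astype(int).tolist())
```

```text
20.3 [495.47458385 -23.62101771 120.27915481]
pred face z0 y=+70,-70: (np.float64(209.3296660284573), np.float64(73.38040073174247)) (np.float64(424.00307338542797), np.float64(74.1199557791141)) rim if home (np.float64(265.24873210571405), np.float64(66.62147106201397)) (np.float64(350.63207153675967), np.float64(66.91467611124378)) pull end (np.float64(316.3222090747532), np.float64(120.01446933948495))
75 188 41 [119, 179, 181, 182, 182, 183, 184, 185, 186, 186, 180, 181, 179, 129, 69, 58, 59, 59, 72, 63, 110, 149, 145, 135, 132, 134, 134, 132, 129, 128, 126, 126, 128, 131, 134]
60 214 41 [107, 179, 174, 186, 186, 186, 187, 186, 167, 129, 72, 48, 49, 51, 52, 53, 55, 56, 56, 104, 146, 148, 147, 146, 140, 134, 133, 135, 137, 139, 143, 140, 136, 136, 138]
35 256 42 [186, 187, 187, 188, 188, 187, 164, 116, 65, 235, 252, 251, 251, 250, 251, 251, 242, 247, 247, 141, 104, 133, 156, 152, 149, 146, 144, 142, 139, 136, 132, 132, 139, 152, 156]
25 273 42 [186, 187, 187, 186, 188, 186, 165, 120, 66, 233, 251, 250, 250, 250, 250, 248, 233, 249, 234, 83, 48, 80, 137, 153, 150, 144, 137, 132, 13
[... 218 characters left out ...]
6 42 [186, 186, 186, 187, 187, 187, 170, 129, 69, 196, 250, 249, 249, 249, 249, 243, 249, 222, 41, 36, 45, 48, 48, 48, 48, 48, 48, 48, 48, 47, 48, 47, 47, 46, 47]
-15 341 42 [104, 87, 81, 103, 109, 111, 114, 116, 117, 120, 122, 125, 127, 123, 102, 81, 56, 35, 34, 32, 30, 65, 147, 151, 145, 139, 137, 134, 136, 139, 138, 131, 127, 133, 136]
-25 359 42 [105, 89, 81, 103, 108, 108, 111, 114, 114, 117, 120, 121, 124, 119, 100, 80, 59, 39, 36, 35, 36, 100, 125, 120, 127, 141, 150, 158, 162, 160, 153, 148, 147, 145, 143]
-35 376 42 [200, 134, 118, 113, 116, 116, 116, 117, 119, 120, 122, 123, 126, 122, 105, 88, 72, 54, 50, 49, 47, 103, 128, 147, 198, 211, 215, 215, 215, 215, 218, 219, 184, 116, 111]
```

Run:
```python
from h import *
import cv2
g=cv2.imread("pics/w8.png").astype(float);X=np.array([np.cos(-.231),np.sin(-.231)]);Y=np.array([-X[1],X[0]]);m=np.array([601.6,-48.4])
def rows(c,lo,hi,thr,up):
    a=g[lo:hi,c-1:c+2].mean((1,2))
    k=[i for i in range(len(a)-1) if ((a[i]<thr<=a[i+1]) if up else (a[i]>=thr>a[i+1]))]
    if not k:return None
    i=k[-1];return lo+i+(a[i]-thr)/(a[i]-a[i+1])
def fit(n,cs,lo,hi,thr,up,z):
    P=[]
    for c in cs:
        r=rows(c,lo,hi,thr,up)
        if r: d=pt("w8",c,r,z)[:2]-m;P.append((d@Y,d@X,c,round(r,1)))
    P=np.array(P);print(n);print(P.round(1).tolist());k=np.polyfit(P[:,0],P[:,1],1);print("slope",k)
fit("foot",list(range(130,250,8))+list(range(400,520,10)),50,100,95,True,0)
fit("rim",range(248,336,6),60,90,170,False,28)
fit("wallbase",range(250,305,6),72,100,110,True,1)
# rim right of wheel? and pull sides
for r in(90,100,110):
    a=g[r,290:350].mean(1);print(r,(np.nonzero(a<80)[0][[0,-1]]+290))
a=g[80:150,314:318].mean((1,2));print("pull end row",80+np.nonzero(a<80)[0][-1])
```

```text
foot
[[122.2, -4.4, 130.0, 80.3], [117.0, -4.7, 138.0, 80.9], [111.6, -3.2, 146.0, 78.4], [106.4, -3.1, 154.0, 78.2], [101.1, -2.9, 162.0, 78.0], [95.9, -3.2, 170.0, 78.4], [90.8, -3.8, 178.0, 79.5], [85.6, -4.5, 186.0, 80.6], [80.2, -3.1, 194.0, 78.5], [75.0, -3.5, 202.0, 79.1], [69.8, -3.1, 210.0, 78.4], [64.6, -3.7, 218.0, 79.4], [59.2, -2.3, 226.0, 77.3], [53.5, 8.6, 234.0, 59.3], [48.4, 7.8, 242.0, 60.6], [-74.3, -5.7, 430.0, 83.5], [-80.9, -5.9, 440.0, 83.8], [-87.4, -5.9, 450.0, 83.9], [-93.8, -4.0, 460.0, 80.8], [-100.3, -3.1, 470.0, 79.4], [-106.9, -3.5, 480.0, 80.0], [-113.4, -3.8, 490.0, 80.6], [-120.1, -4.8, 500.0, 82.3], [-126.3, -2.0, 510.0, 77.7]]
slope [ 0.00702954 -2.94286596]
rim
[[40.4, -7.3, 248.0, 79.8], [36.8, -7.2, 254.0, 79.6], [33.3, -7.1, 260.0, 79.5], [29.8, -7.0, 266.0, 79.4], [26.2, -6.8, 272.0, 79.0], [22.7, -6.5, 278.0, 78.5], [19.1, -6.4, 284.0, 78.4], [15.6, -6.4, 290.0, 78.3], [12.1, -6.3, 296.0, 78.2], [8.5, -6.1, 302.0, 77.9], [5.0, -5.4, 308.0, 76.6], [1.4, -5.3, 314.0, 76.5], [-2.1, -5.7, 320.0, 77.2], [-5.6, -5.7, 326.0, 77.2]]
slope [-0.04221915 -5.63251694]
wallbase
[[43.5, -6.1, 250.0, 83.3], [39.6, -5.7, 256.0, 82.7], [35.7, -5.9, 262.0, 83.1], [31.8, -5.9, 268.0, 83.0], [27.9, -7.6, 274.0, 85.7], [24.0, -8.3, 280.0, 86.9], [20.0, -8.4, 286.0, 87.1], [16.1, -8.2, 292.0, 86.8], [12.2, -8.1, 298.0, 86.7]]
slope [ 0.09585924 -9.80348169]
90 [301 323]
100 [301 323]
110 [301 324]
pull end row 130
```

Run:
```python
from h import *
from cell import observe
s=observe()
X=np.array([np.cos(-.231),np.sin(-.231)]);Y=np.array([-X[1],X[0]]);m=np.array([601.6,-48.4])
for u,v in((301,90),(323,90),(301,110),(324,110),(312,131)):
    d=pt("w8",u,v,37 if v<130 else 30)[:2]-m;print(u,v,(d@X).round(1),(d@Y).round(1))
print("tcp",(s["ee_pos"][:2]-m)@X,(s["ee_pos"][:2]-m)@Y,s["ee_pos"][2])
```

```text
301 90 -13.8 8.8
323 90 -13.7 -3.8
301 110 -24.7 8.9
324 110 -24.7 -4.5
312 131 -36.4 2.6
tcp -108.9796801386646 -0.17672695320453585 120.27915480608387
```

{"method": "drive_tool", "body": {"series": [[[0,40,0],0,91.9],[[20,74,30],0,91.9],[[40,74,70],0,91.9],[[40,74,82],0,91.9],[[55,74,82],0,91.9],[[68,74,82],0,91.9],[[68,74,82],0,91.9]]}}

```text
clock: 21.0
ee_pos: [546.3, -111.7, 38.8]
ee_rot: [0.994, -0.114, 0.001, 0.0]
ft_force: [0.4, 0.2, -0.6]
width: 92.1
gripper_force: 0.0
```

{"method": "drive_tool", "body": {"series": [[[0,-3,0],0,91.9],[[0,-6,0],0,91.9],[[0,-9,0],0,91.9],[[0,-9,0],0,91.9]]}}

```text
clock: 21.4
ee_pos: [546.6, -102.0, 38.9]
ee_rot: [0.994, -0.114, 0.0, -0.0]
ft_force: [0.6, 0.4, 0.3]
width: 92.0
gripper_force: 0.0
```

{"method": "drive_tool", "body": {"series": [[[1,-2,0],0,91.9],[[1,-4,0],0,91.9],[[1,-6,0],0,91.9],[[1,-6,0],0,91.9]]}}

```text
clock: 21.8
ee_pos: [549.1, -96.9, 38.6]
ee_rot: [0.994, -0.114, -0.0, 0.0]
ft_force: [-1.1, -1.0, 0.8]
width: 91.9
gripper_force: 0.2
```

{"method": "drive_tool", "body": {"series": [[[0,-1,0],0,91.9],[[0,-2,0],0,91.9],[[0,-3,0],0,91.9],[[0,-3,0],0,91.9]]}}

```text
clock: 22.2
ee_pos: [549.8, -94.0, 38.6]
ee_rot: [0.993, -0.114, -0.0, -0.0]
ft_force: [-0.4, 0.3, 0.8]
width: 91.6
gripper_force: 0.4
```

{"method": "drive_tool", "body": {"series": [[[0,-1,0],0,91.9],[[0,-2,0],0,91.9],[[0,-3,0],0,91.9],[[0,-3,0],0,91.9]]}}

```text
clock: 22.6
ee_pos: [549.5, -91.9, 38.5]
ee_rot: [0.994, -0.113, -0.001, 0.001]
ft_force: [-3.8, -6.3, 2.7]
width: 91.8
gripper_force: 4.2
```

{"method": "drive_tool", "body": {"series": [[[0,5,0],0,91.9],[[-18,5,0],0,91.9],[[-18,-7,0],0,91.9],[[-12,-7,0],0,91.9],[[-8,-7,0],0,91.9],[[-5,-7,0],0,91.9],[[-3,-7,0],0,91.9],[[-1,-7,0],0,91.9],[[-1,-7,0],0,91.9]]}}

```text
clock: 23.5
ee_pos: [547.7, -83.4, 38.0]
ee_rot: [0.994, -0.113, -0.004, -0.0]
ft_force: [-12.8, 3.8, 10.9]
width: 91.9
gripper_force: 6.5
```

{"method": "drive_tool", "body": {"series": [[[1,0,0],0,91.9],[[2,0,0],0,91.9],[[3,0,0],0,91.9],[[3,0,0],0,91.9]]}}

```text
clock: 23.9
ee_pos: [548.0, -83.5, 37.7]
ee_rot: [0.994, -0.113, -0.006, -0.0]
ft_force: [-19.5, 4.8, 17.4]
width: 92.0
gripper_force: 10.6
```

{"method": "drive_tool", "body": {"series": [[[-20,0,0],0,91.9],[[-50,0,0],0,91.9],[[-68,0,-30],0,91.9],[[-68,-20,-50],0,91.9],[[-68,-40,-83],0,91.9],[[-68,-46,-83],0,91.9],[[-68,-46,-83],0,91.9]]}}

```text
clock: 24.6
ee_pos: [499.5, -24.1, 122.2]
ee_rot: [0.994, -0.113, 0.001, -0.0]
ft_force: [-0.2, -1.3, 0.2]
width: 91.9
gripper_force: 0.0
```

Run:
```python
from h import *
from cell import *
import cv2
f=grab_frame("wrist");cv2.imwrite("pics/w9.png",f["color"][:,:,::-1]);np.savez("pics/w9.npz",K=f["intrinsics"],T=f["T"])
g=f["color"].astype(float);X=np.array([np.cos(-.231),np.sin(-.231)]);Y=np.array([-X[1],X[0]]);m=np.array([601.6,-48.4])
s=observe();print(s["ee_pos"],(s["ee_pos"][:2]-m)@X,(s["ee_pos"][:2]-m)@Y)
def fit(n,ys,x0,z,thr,up):
    P=[]
    for y in ys:
        u,v=px("w9",[*(m+x0*X+y*Y),z]);c=int(round(u));lo=int(v)-14;a=g[lo:lo+28,c-1:c+2].mean((1,2))
        k=[i for i in range(27) if ((a[i]<thr<=a[i+1]) if up else (a[i]>=thr>a[i+1]))]
        if k:
            i=k[-1];d=pt("w9",c,lo+i+(a[i]-thr)/(a[i]-a[i+1]),z)[:2]-m;P.append((d@Y,d@X))
    P=np.array(P);k=np.polyfit(P[:,0],P[:,1],1);print(n,P[:,1].round(1).tolist(),"slope,at0",k.round(3))
fit("footL",range(60,120,6),-3,0,95,True);fit("footR",range(-115,-90,5),-3,0,95,True)
fit("rim",range(-4,42,4),-5,28,170,False)
def sides(r):
    a=g[r,280:350].mean(1);i=np.nonzero(a<80)[0]+280;return i[0],i[-1]
for r in(90,100,110,120):
    a,b=sides(r);p=[(pt("w9",u,r,37)[:2]-m) for u in(a-.5,b+.5)];print(r,[(d@Y).round(1) for d in p])
```

```text
[498.41147117 -24.59072654 121.32359719] -105.89878674834662 -0.44827479981704965
footL [-2.8, -3.6, -3.4, -3.5, -4.7, -4.4, -3.2, -3.0, -3.3, -3.9] slope,at0 [-0.004 -3.198]
footR [-3.8, -3.8, -3.5, -3.8, -4.9] slope,at0 [-0.039 -8.066]
rim [-6.4, -6.3, -5.8, -5.4, -5.6, -5.5, -5.4, -5.2, -4.9, -4.9, -4.8, -4.5] slope,at0 [ 0.04  -6.115]
90 [np.float64(16.7), np.float64(-15.5)]
100 [np.float64(14.5), np.float64(0.6)]
110 [np.float64(14.5), np.float64(0.6)]
120 [np.float64(15.2), np.float64(1.2)]
```

{"method": "drive_tool", "body": {"series": [[[0,0,-50],0,91.9],[[0,0,-100],0,91.9],[[0,0,-150],-0.15,91.9],[[50,-27,-150],-0.3,91.9],[[100,-54,-150],-0.45,91.9],[[150,-81,-150],-0.6,91.9],[[150,-81,-150],-0.75,91.9],[[150,-81,-150],-0.8,91.9],[[150,-81,-150],-0.8,91.9],[[150,-81,-150],-0.8,91.9]]}}

```text
clock: 25.65
ee_pos: [662.0, 19.6, 270.1]
ee_rot: [0.96, 0.281, -0.001, -0.0]
ft_force: [-1.1, 0.2, 0.2]
width: 91.7
gripper_force: 0.0
```

Run:
```python
from h import *
from cell import *
s=observe();print(s["ee_pos"],s["joint_pos"],"shift",shift([663.5,21,178],s))
import cv2
f=grab_frame("top");np.savez("pics/top9.npz",K=f["intrinsics"],T=f["T"])
f=grab_frame("wrist");np.savez("pics/w10.npz",K=f["intrinsics"],T=f["T"])
g=f["color"].astype(int);m=((g[:,:,0]>150)&(g[:,:,1]<70)&(g[:,:,2]<80)).astype(np.uint8)
n,l,st,c=cv2.connectedComponentsWithStats(m)
for k in range(1,n):
    if st[k,4]>300:print(st[k],c[k],pt("w10",*(st[k,:2]+st[k,2:4]/2),184))
print("pred",px("w10",[663.5,21,186]))
```

```text
[662.01374496  19.59706039 270.07592492] [ 2.73853212e-02  3.74607030e-01  1.49457940e+00 -1.11512291e-04
  1.27476536e+00  1.02891000e+00] shift [ 2.19924448 -0.27688075 92.07192734]
[284 211  63  63 921] [316.59826276 237.72638436] [663.44246301  20.92100683 184.        ]
pred (np.float64(315.42225272971694), np.float64(243.18478504719693))
```

{"method": "drive_tool", "body": {"series": [[[2,0,45],0,70],[[2,0,70],0,70],[[2,0,85],0,70],[[2,0,92],0,70],[[2,0,92],0,70],[[2,0,92],0,30],[[2,0,92],0,30],[[2,0,92],0,30],[[2,0,92],0,30],[[2,0,92],0,30]], "force": 15}}

```text
clock: 26.75
ee_pos: [664.0, 22.5, 180.3]
ee_rot: [0.959, 0.282, 0.0, -0.001]
ft_force: [-2.5, 4.0, 3.3]
width: 40.4
gripper_force: 15.0
```

Gripped at 40.4 mm. Next I'll turn clockwise.

{"method": "drive_tool", "body": {"series": [[[0,0,0],0.1,30],[[0,0,0],0.2,30],[[0,0,0],0.3,30],[[0,0,0],0.4,30],[[0,0,0],0.5,30],[[0,0,0],0.6,30],[[0,0,0],0.7,30],[[0,0,0],0.72,30],[[0,0,0],0.72,30]]}}

```text
clock: 27.65
ee_pos: [664.1, 21.6, 180.6]
ee_rot: [0.997, -0.074, 0.0, -0.0]
ft_force: [-3.1, 0.9, 5.1]
width: 40.4
gripper_force: 15.0
```

{"method": "drive_tool", "body": {"series": [[[0,0,0],0,91.9],[[0,0,0],0,91.9],[[0,0,0],0,91.9],[[0,0,-30],0,91.9],[[0,0,-80],0,91.9],[[0,0,-90],0,91.9],[[0,0,-90],0,91.9]]}}

```text
clock: 28.35
ee_pos: [665.6, 21.4, 272.1]
ee_rot: [0.997, -0.074, 0.002, -0.0]
ft_force: [-0.0, 0.4, -0.4]
width: 91.9
gripper_force: 0.0
```

Run:
```python
from h import *
from cell import *
import cv2
s=observe();print(s["clock"],s["ee_pos"],s["width"],s["ft_force"])
def box(g):
    g=g.astype(int);m=((g[:,:,0]>150)&(g[:,:,1]<70)&(g[:,:,2]<80)).astype(np.uint8);m[:150]=0;m[230:]=0;m[:,:330]=0;m[:,400:]=0
    return cv2.boundingRect(m),m.sum()
f=grab_frame("scene");cv2.imwrite("pics/s10.png",f["color"][:,:,::-1])
print("now",box(f["color"]),"start",box(cv2.imread("pics/scene0.png")[:,:,::-1]))
```

```text
28.35 [665.62389367  21.40160808 272.12214958] 91.86230738748476 [-0.0146561   0.43571952 -0.3928728 ]
now ((351, 182, 22, 8), np.uint64(66)) start ((351, 180, 22, 10), np.uint64(68))
```

Run:
```python
import cv2,numpy as np
s=cv2.imread("pics/s1.png");lat=cv2.resize(s[:,:360],(120,110),interpolation=cv2.INTER_AREA);up=cv2.imread("pics/scene0.png")[150:260,310:430];now=cv2.imread("pics/s10.png")[150:260,310:430]
sl=np.s_[22:55,36:70]
for n,a in(("latched",lat),("up",up)):print(n,np.abs(now[sl].astype(float)-a[sl]).mean())
for n,a in(("lat",lat),("up",up),("now",now)):
    print(n,a[24:54,51:54].mean(1).round().astype(int)[:,2].tolist())
```

```text
latched 20.935234699940583
up 2.3992869875222818
lat [48, 49, 52, 93, 199, 249, 255, 255, 255, 255, 255, 255, 255, 254, 246, 202, 161, 156, 154, 135, 68, 48, 36, 33, 33, 33, 35, 77, 207, 251]
up [107, 235, 255, 255, 255, 255, 255, 255, 255, 255, 254, 251, 200, 156, 156, 156, 159, 175, 171, 131, 60, 50, 34, 33, 32, 32, 33, 62, 222, 255]
now [110, 237, 255, 255, 255, 255, 255, 255, 255, 255, 254, 252, 205, 161, 159, 160, 163, 179, 174, 133, 62, 52, 35, 35, 32, 34, 35, 64, 225, 255]
```

The button is up again and the current image matches the start one. The tray is home, so I'm handing in.

```bash
python3 -c "
from cell import *
print(sign_off())"
```

```text
the job is handed in; nothing more can be done
None
```

I latched the stop button, pushed the tray to a hard stop in the bay, then turned the button so it sprang up, and handed in at about 28 s; the tray sits about 0.04 rad askew and by my measurement about 2.5 mm short of flush, both inside the limits, but `sign_off()` returned no verdict.

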